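Shut the water valve and back it off two turns

TASK

Turn the water valve's handwheel clockwise (seen from above) by its crank handle until it is fully closed against its stop, then back it off, counter-clockwise, by exactly two full turns. Finish while still gripping the crank handle there, with the wheel at rest: do not let go at the end. Leave the soup bowl, the colander, the spice tin and the ladle standing where they are.

Things in the scene. Friction and masses are not known exactly. Their poses are not given: they have to be found in the camera images.
- valve: Brass stop valve in a steel pipe bridge fixed to the counter: 21 mm pipe rises from the counter at two feet 220 mm apart, runs level at 50 mm height along the valve's y axis, with the brass body in the middle. Origin on the counter under the middle of the valve, z up; the stem stands upright above it. It does not move.
- wheel_hub (a point): Middle of the handwheel's hub, on the upright stem axis, 122 mm above the counter. The level grey wheel has three spokes and a 12 mm thick rim, 112 mm over all (top of the rim at 128 mm, top of the hub's nut at 137 mm).
- crank_handle: Upright black round crank handle on the rim of the wheel, 22 mm in diameter and 50 mm tall, its axis 50 mm from the stem axis. Origin on its own axis at its lower end, 131 mm above the counter (its top is at 181 mm); z up. It spins freely on its pin, so a gripper holding it from above can carry it round in a circle without turning the tool.
- handwheel (a joint): Wheel angle in rad, growing counter-clockwise seen from above (opening): 0 = closed, against a hard stop; 6.283 = one turn open; limit 25. When closed, the crank handle lies in the valve's +x direction from the stem. Starts 0.3 to 1.3 turns open, stays where it is left, takes about 4 to 7 N at the handle to turn.
- soup_bowl: White ceramic bowl, 150 mm wide, 60 mm tall, standing beyond one foot of the pipe. Origin under its middle. To be left alone.
- colander: Green plastic colander, 210 mm wide, 85 mm tall, with two loop handles (248 mm over them), beyond the other foot. Origin under its middle. To be left alone.
- spice_tin: Red plastic spice tin with a twist cap, 62 mm wide, 87 mm tall. Origin under its middle. To be left alone.
- ladle: Steel ladle lying on the counter, bowl 80 mm wide and 28 mm tall, 345 mm long in all along its y axis with the bowl at -y. Origin on the counter under the handle, 130 mm from the bowl's middle. To be left alone.

How it is judged:
By the outcome, as a careful person would: the job done as asked, in the order asked, and still so for the second after the job is handed in, while the arm keeps its last pose, push and grip.
It also fails if it takes over 67 s, if anything falls off the work surface, if the arm or the gripper's body presses on something with over 40 N, if the wrist force passes 120 N, or if a joint passes its speed limit or range.

ROBOT

A 6-joint arm with a two-finger parallel gripper is mounted at the origin on the work surface. World frame = base frame: x ahead of the robot, y to its left, z up, the work surface at z = 0. Lengths are in mm, angles in rad, forces in N, time in s.
With the tool pointing down it reaches from about 300 to 850 mm from the base axis. Payload 5.4 kg.
Tool frame: the origin (TCP) lies between the finger pads, 19 mm behind the fingertips; this is the grasp point; y points along the fingers, x is the direction in which the jaws open and shut, and the axes are right-handed (so a half turn about y gives the same grasp; the last joint's range is limited). The gripper opens to 85 mm and grips with 20 to 120 N. Pads are 22 mm wide; open, the fingers measure 114 mm over their backs; the gripper's body (76 mm by 85 mm) begins 54 mm behind the grasp point. The pads swing forward as they close: fully open they stand 13 mm farther back than shut.
Start: joints at [1.082, 0.158, 1.597, -0, 1.386, -0.21], TCP at [158.252, 552.777, 249.999] pointing down, gripper open.
Joint ranges: [-2.91, 2.91], [-0.94, 2.29], [0.18, 2.7], [-1.29, 4.43], [0.17, 2.64], [-3, 3]. Speed limits (rad/s): [2.57, 2.57, 3.14, 3.14, 3.14, 3.14].

INTERFACE

Orientations are given as a unit quaternion [x, y, z, w].
In Python, from bench import env gives the robot as it stands. The module is installed in compiled form; this text tells all that it offers.
- The arm moves only by the tool step_arm, never from a script. Its argument "moves" is a list of rows, each a list of 5 numbers: the gripper command: -1 is shut, 1 is fully open, values between are in proportion, then the shift along the tool's x, y, z in m, then the turn about the tool's y in degrees. In form: [[fingers, x, y, z, turn], ...]. A call has 1 to 8 rows; each row is the pose to reach, as a shift and turn from the pose measured when the call began, along the tool's axes at that moment; what a row does not reach only later rows make up. A row lasts 1/12 s, in which the tool goes at most 41.7 mm and 7.16 degrees, less where a joint would pass 70% of its speed; a pose out of reach is approached as far as the arm can. A call with a gripper value outside its range is refused whole. The fingers move at their own pace and stop on an object; "newtons" is the grip in N (left out, the last holds). Time passes only in rows, so rows that repeat a pose let the fingers close. It gives the time, the measured TCP pose, the force and the opening at its end, in the units of the state.
- env.state(): the state, without advancing time (a new reading comes with each control period).
- env.snapshot(name): name is "side" or "top"; returns a dict with "frame" (400x640x3 uint8, red, green, blue), "mtx" (3x3 intrinsics, pixels), "R" (3x3) and "t" (3): a world point X has camera coordinates R X + t. Camera axes: x right, y down, z forward; pixel columns grow to the right and rows downward; lengths in mm; the calibration is good to about 2 mm. A picture is of the moment at which its call begins. There is no depth.
- env.hand_in(): hands the job in, once; it reports no verdict.
Trained networks look in a picture, given as the dict that the camera call returned (one of the last four; its "shot" number tells which), for a name from the list of things; names that differ only in an ending like _2 or _b are one class to them, and where a whole thing is asked for, a point or a joint stands for the part that bears it (a point fixed in the world has none). Each returns a list of dicts, best first, with "score" (0 to 1); they miss things now and then, are a little off and sometimes report something else, mostly with a low value. They report only what shows in the picture. A call takes as long as a camera call.
- env.cut_out(thing, picture): "region" (400x640 bool, what is visible of it).
- env.spot_point(thing, picture): "xyz" ([x, y, z] in mm, in the coordinates of the camera as it stood for that picture, good to about 4 mm: a listed point, or the origin of a listed thing).
The state is a dict: "clock": time; "joint_positions": joint angles; "joint_vel": joint speeds; "joint_torque": joint torques, N m; "position": TCP position; "tcp_rot": TCP orientation; "force": force on the tool from outside, world axes, zero at the start; "torque": the same for the moment, N m; "grip_width": opening from 0.0 (shut) to 1.0 (fully open).
Only numpy, scipy, OpenCV 4.12 (cv2) and the standard library are available. Lean on these libraries where they do the work, as an engineer would, in place of code of your own. Each camera call takes 0.05 s, during which the arm holds its last target. There are 200 camera calls.

## Working session

There is one attempt and no reset: what is moved stays moved. The work goes in short steps, Python scripts to look and compute and a tool call to move; the robot and the scene stay as the last step left them, time stands still between calls to the robot, and variables do not carry over. Pictures are saved under pics/ and viewed, about 8 in all and at most 12, crops included, and the job is handed in when it is done.

Besides the shell and the picture viewer there is one more tool, called after ">>>" as name(argument=value, ...) on one line, values as JSON. step_arm: Moves the arm, as the interface text tells. Its arguments: {"type":"object","properties":{"moves":{"type":"array","items":{"type":"array","items":{"type":"number"}}},"newtons":{"type":"number"}},"required":["moves"]}

```bash
mkdir -p pics; cat > h.py <<'E'
import numpy as np, cv2
from bench import env
from scipy.spatial.transform import Rotation as Ro
def w(s,p): return np.array(s["R"]).T@(np.array(p)-np.array(s["t"]))
def pix(s,X):
    c=np.array(s["mtx"])@(np.array(s["R"])@np.array(X)+s["t"]); return c[:2]/c[2]
def tool(): 
    st=env.state(); return np.array(st["position"]),Ro.from_quat(st["tcp_rot"]).as_matrix()
E
python3 - <<'E'
from h import *
st=env.state(); print(st["clock"],st["position"],st["force"],st["grip_width"]);print(tool()[1].round(3))
for n in("side","top"):
    s=env.snapshot(n); cv2.imwrite(f"pics/a_{n}.png",s["frame"][:,:,::-1])
    print(n,"cam",(-np.array(s["R"]).T@s["t"]).round())
    for t in["valve","wheel_hub","crank_handle","soup_bowl","colander","spice_tin","ladle"]:
        for d in env.spot_point(t,s)[:2]: 
            X=w(s,d["xyz"]);print(t,round(d["score"],2),X.round(1),pix(s,X).round())
E
```

```text
0.0 [157.97453761 552.26603326 248.99779508] [ 0.73681962  0.20279227 -0.28756616] 1.0009513223742685
[[ 0.275 -0.001 -0.961]
 [ 0.961 -0.002  0.275]
 [-0.002 -1.     0.   ]]
side cam [ 521. -695.  772.]
valve 0.74 [ 5.391e+02 -1.137e+02  1.000e-01] [306. 278.]
crank_handle 0.45 [581.6 -87.2 129.9] [322. 231.]
soup_bowl 0.97 [592.5 145.9   1.9] [317. 203.]
spice_tin 0.64 [700.5 -93.1   1. ] [370. 265.]
top cam [ 396.   13. 1262.]
valve 0.83 [ 531.1 -111.7    0.6] [382. 232.]
wheel_hub 0.96 [ 531.8 -114.5  124.2] [388. 226.]
crank_handle 0.43 [574.7 -90.3 128.3] [378. 208.]
soup_bowl 0.91 [ 5.968e+02  1.469e+02 -1.000e-01] [285. 206.]
colander 0.94 [ 541.7 -401.5    0.9] [491. 230.]
spice_tin 0.64 [695.  -97.9  -3.9] [377. 172.]
```

```bash
python3 -c "
import cv2,numpy as np
a=cv2.imread('pics/a_side.png');b=cv2.imread('pics/a_top.png')
cv2.imwrite('pics/a.png',cv2.resize(np.vstack([a,b]),(480,600)))"
```

```text
(no output)
```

View pics/a_top.png

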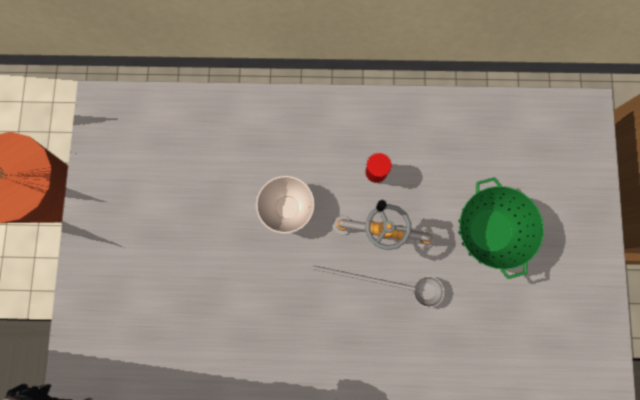

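View pics/a_side.png

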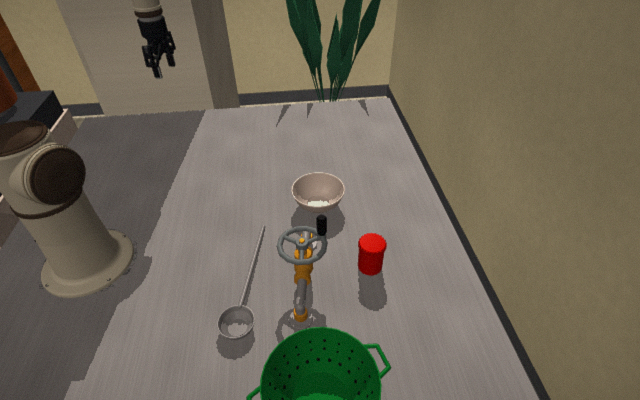

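The top view shows the hub near (388,226), the handle at (380,206), the pipe feet at about (343,224) and (427,241), and the red tin at (378,167). The ladle lies below the valve, clear of it. The side view agrees: wheel at (302,245), black handle at (322,226). Next I'll refine the hub and handle positions and plan the approach.

```bash
python3 - <<'E'
from h import *
from scipy.optimize import least_squares
obs=[]
for n in("side","top"):
    s=env.snapshot(n)
    for d in env.cut_out("crank_handle",s)[:2]:
        r=d["region"]; ys,xs=np.nonzero(r); print(n,d["score"],r.sum(),xs.mean(),ys.mean())
    d=env.cut_out("crank_handle",s)[0]["region"]; ys,xs=np.nonzero(d); obs.append((s,np.array([xs.mean(),ys.mean()])))
    for d in env.spot_point("wheel_hub",s)[:1]: print("hub",d["score"],w(s,d["xyz"]))
f=least_squares(lambda X:np.concatenate([pix(s,X)-o for s,o in obs]),[578,-89,156]);print(f.x,f.fun)
f=least_squares(lambda X:np.concatenate([pix(s,[X[0],X[1],156])-o for s,o in obs]),[578,-89]);print(f.x,f.fun)
p,R=tool();print("tool shift to hover",R.T@(np.array([f.x[0],f.x[1],250])-p))
s=obs[1][0]
def back(u,z):
    return least_squares(lambda X:pix(s,[X[0],X[1],z])-u,[530,-110]).x
print(back([343,224],5),back([427,241],5))
E
```

```text
side 0.54 191 321.4083769633508 224.87434554973822
hub 0.64 [ 533.52506524 -114.03813204  119.75473572]
top 0.63 83 381.4457831325301 205.09638554216866
hub 0.84 [ 532.2764331  -113.70071086  125.03981188]
[579.21589011 -95.32869802 157.83262244] [-0.67398867  0.16519678 -0.03451378 -0.75046362]
[579.41204745 -94.76627189] [-0.60343543  0.56504872 -0.35061804 -0.7112648 ]
tool shift to hover [-5.06640700e+02  1.23314882e-02 -5.83107095e+02]
[549.65720418  -8.48735256] [ 508.66631258 -230.82149047]
```

>>> step_arm(moves=[[1,-0.027,0,-0.031,-5],[1,-0.054,0,-0.062,-10],[1,-0.081,0,-0.093,-15],[1,-0.108,0,-0.124,-20],[1,-0.135,0,-0.155,-25],[1,-0.162,0,-0.186,-30],[1,-0.189,0,-0.217,-35],[1,-0.216,0,-0.248,-40]], newtons=50)

```text
clock: 1.87
position: [337.8, 275.3, 250.3]
tcp_rot: [0.384, 0.594, -0.594, -0.383]
force: [0.7, 0.5, -0.3]
grip_width: 1.002
```

```bash
python3 - <<'E'
from h import *
p,R=tool();print(p,R.round(3),env.state()["joint_positions"]);print(R.T@(np.array([578,-93,250])-p))
E
```

```text
[337.79627856 275.2779696  250.25202722] [[-0.411  0.001 -0.912]
 [ 0.912  0.    -0.411]
 [-0.    -1.    -0.001]] [ 4.05022937e-01 -2.19966825e-01  1.96597213e+00  3.40765364e-06
  1.39462802e+00 -1.58953760e+00]
[-4.34473324e+02  3.23150524e-01 -6.75231853e+01]
```

>>> step_arm(moves=[[1,-0.04,0,-0.006,0],[1,-0.08,0,-0.012,0],[1,-0.12,0,-0.018,0],[1,-0.16,0,-0.025,0],[1,-0.2,0,-0.031,0],[1,-0.24,0,-0.037,0],[1,-0.28,0,-0.043,0],[1,-0.32,0,-0.05,0]])

```text
clock: 2.53
position: [515.7, 2.1, 250.5]
tcp_rot: [0.384, 0.594, -0.593, -0.383]
force: [0.7, 1.0, 0.7]
grip_width: 1.002
```

>>> step_arm(moves=[[1,-0.04,0,-0.006,0],[1,-0.08,0,-0.012,0],[1,-0.115,0,-0.018,0],[1,-0.115,0,-0.018,0],[1,-0.115,0,-0.018,0]])

```text
clock: 2.95
position: [579.7, -97.0, 250.0]
tcp_rot: [0.385, 0.594, -0.593, -0.385]
force: [0.2, -0.3, 0.4]
grip_width: 1.0
```

```bash
python3 - <<'E'
from h import *
p,R=tool();print(p,R.round(3));print(R.T@(np.array([578,-93,162])-p))
im=[]
for n in("side","top"):
    s=env.snapshot(n);u,v=pix(s,[578,-93,180]).astype(int)
    f=cv2.circle(s["frame"].copy(),(u,v),1,(255,0,255),-1)
    im.append(cv2.resize(f[v-60:v+60,u-60:u+60,::-1],(400,400)))
    for d in env.spot_point("crank_handle",s)[:1]:print(n,d["score"],w(s,d["xyz"]))
cv2.imwrite("pics/b.png",np.hstack(im))
E
```

```text
[579.72208355 -96.96530729 249.95238282] [[-0.408  0.001 -0.913]
 [ 0.913  0.001 -0.408]
 [ 0.001 -1.    -0.001]]
[4.27333789e+00 8.79548100e+01 2.94109837e-02]
side 0.46 [578.60190752 -90.43573168 132.15654959]
top 0.49 [573.21072492 -92.92389119 130.12188997]
```

View pics/b.png

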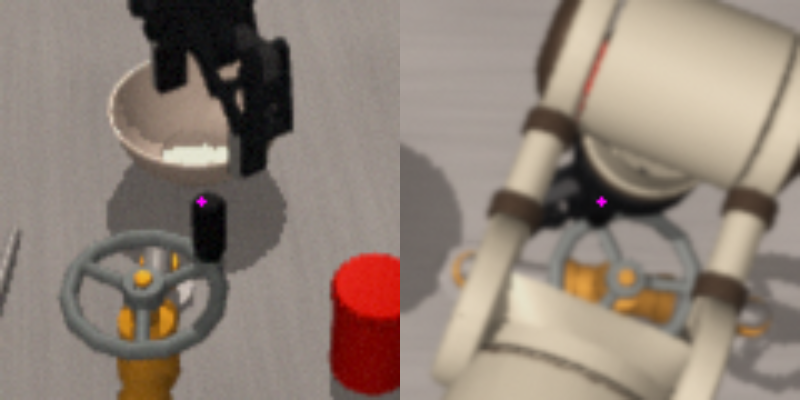

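The side crop shows the handle top at about crop (208,200), within 2–3 mm of the predicted mark (202,202). The open jaws straddle it above. Descending now.

>>> step_arm(moves=[[1,0.004,0.015,-0.001,0],[1,0.004,0.03,-0.001,0],[1,0.004,0.045,-0.001,0],[1,0.004,0.06,-0.001,0],[1,0.004,0.075,-0.001,0],[1,0.004,0.088,-0.001,0],[1,0.004,0.088,-0.001,0],[1,0.004,0.088,-0.001,0]])

```text
clock: 3.82
position: [577.8, -89.3, 162.4]
tcp_rot: [0.383, 0.595, -0.594, -0.383]
force: [-0.3, -0.1, 1.1]
grip_width: 1.002
```

>>> step_arm(moves=[[-1,0,0,0,0],[-1,0,0,0,0],[-1,0,0,0,0],[-1,0,0,0,0],[-1,0,0,0,0],[-1,0,0,0,0],[-1,0,0,0,0],[-1,0,0,0,0]], newtons=50)

```text
clock: 4.48
position: [578.8, -90.2, 163.6]
tcp_rot: [0.384, 0.595, -0.594, -0.382]
force: [0.5, -2.9, 5.6]
grip_width: 0.239
```

```bash
cat > plan.py <<'E'
import sys
from h import *
# plan.py step_deg n [cx cy r]: rows rotating the TCP about the stem
a=[float(x) for x in sys.argv[1:]]; st=env.state(); p,R=tool()
c=np.array(a[2:4]) if len(a)>3 else np.array([532.5,-114.]); r=a[4] if len(a)>4 else 50
d=p[:2]-c; th=np.arctan2(d[1],d[0])
print("clock",st["clock"],p.round(1),"F",np.round(st["force"],1),"grip",round(st["grip_width"],3),"rad",np.hypot(*d).round(2),"deg",np.degrees(th).round(2))
print("q",np.round(st["joint_positions"],2))
for k in range(1,int(a[1])+1):
    t=th+np.radians(a[0]*k); q=R.T@(np.array([c[0]+r*np.cos(t),c[1]+r*np.sin(t),162])-p)/1000
    print([-1]+q.round(4).tolist()+[0],end=", ")
E
python3 plan.py -10 8; python3 - <<'E'
from h import *
s=env.snapshot("side");u,v=pix(s,[560,-100,170]).astype(int)
cv2.imwrite("pics/c.png",cv2.resize(s["frame"][v-60:v+60,u-60:u+60,::-1],(400,400)))
E
```

```text
clock 4.4833 [578.8 -90.2 163.6] F [ 0.5 -2.9  5.6] grip 0.239 rad 52.02 deg 27.17
q [-0.36  0.26  1.65  0.    1.22 -2.36]
[-1, -0.0088, 0.0016, 0.0024, 0], [-1, -0.0173, 0.0017, 0.0042, 0], [-1, -0.0254, 0.0017, 0.0075, 0], [-1, -0.0328, 0.0017, 0.0121, 0], [-1, -0.0392, 0.0017, 0.018, 0], [-1, -0.0446, 0.0017, 0.0249, 0], [-1, -0.0486, 0.0016, 0.0326, 0], [-1, -0.0513, 0.0016, 0.0409, 0],
```

View pics/c.png

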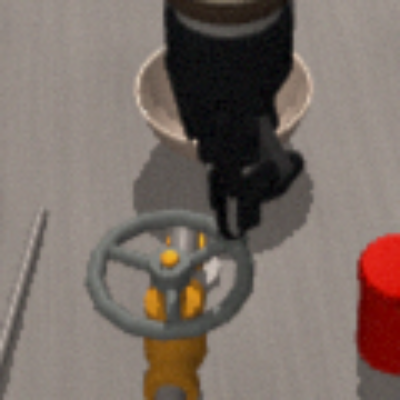

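>>> step_arm(moves=[[-1,-0.009,0,0.0015,0],[-1,-0.0173,0,0.0035,0],[-1,-0.0254,0,0.0071,0],[-1,-0.0328,0,0.012,0],[-1,-0.0392,0,0.018,0],[-1,-0.0446,0,0.0249,0],[-1,-0.0486,0,0.0326,0],[-1,-0.0513,0,0.0409,0]])

```text
clock: 5.2
position: [564.6, -154.3, 163.8]
tcp_rot: [0.386, 0.595, -0.593, -0.381]
force: [7.9, -1.7, -0.5]
grip_width: 0.24
```

```bash
python3 plan.py -11 8
```

```text
clock 5.2 [ 564.6 -154.3  163.8] F [ 7.9 -1.7 -0.5] grip 0.24 rad 51.5 deg -51.46
q [-0.47  0.26  1.66  0.    1.22 -2.47]
[-1, 0.0, 0.0017, 0.0099, 0], [-1, 0.0004, 0.0016, 0.0194, 0], [-1, 0.0026, 0.0015, 0.0288, 0], [-1, 0.0065, 0.0015, 0.0375, 0], [-1, 0.0121, 0.0014, 0.0453, 0], [-1, 0.019, 0.0013, 0.0519, 0], [-1, 0.0271, 0.0012, 0.0571, 0], [-1, 0.036, 0.0012, 0.0607, 0],
```

>>> step_arm(moves=[[-1,-0.0003,0,0.0095,0],[-1,0.0004,0,0.0194,0],[-1,0.0026,0,0.0288,0],[-1,0.0065,0,0.0375,0],[-1,0.0121,0,0.0453,0],[-1,0.019,0,0.0519,0],[-1,0.0271,0,0.0571,0],[-1,0.036,0,0.0607,0]])

```text
clock: 5.87
position: [495.9, -146.1, 163.7]
tcp_rot: [0.388, 0.596, -0.592, -0.379]
force: [11.0, 1.7, -1.3]
grip_width: 0.241
```

```bash
python3 plan.py -4 8
```

```text
clock 5.8667 [ 495.9 -146.1  163.7] F [11.   1.7 -1.3] grip 0.241 rad 48.69 deg -138.81
q [-0.52  0.08  1.86  0.01  1.19 -2.52]
[-1, 0.003, 0.0017, 0.0022, 0], [-1, 0.0064, 0.0016, 0.0028, 0], [-1, 0.0099, 0.0016, 0.0032, 0], [-1, 0.0134, 0.0016, 0.0034, 0], [-1, 0.0169, 0.0016, 0.0034, 0], [-1, 0.0203, 0.0015, 0.003, 0], [-1, 0.0238, 0.0015, 0.0025, 0], [-1, 0.0272, 0.0015, 0.0017, 0],
```

>>> step_arm(moves=[[-1,0.003,0,0.0015,0],[-1,0.0064,0,0.0025,0],[-1,0.0099,0,0.003,0],[-1,0.0134,0,0.0034,0],[-1,0.0169,0,0.0034,0],[-1,0.0203,0,0.003,0],[-1,0.0238,0,0.0025,0],[-1,0.0272,0,0.0017,0]])

```text
clock: 6.53
position: [485.0, -122.0, 163.8]
tcp_rot: [0.39, 0.597, -0.591, -0.378]
force: [11.2, -2.5, -4.5]
grip_width: 0.243
```

```bash
python3 - <<'E'
from h import *
from scipy.optimize import least_squares
P=np.array([[578.8,-90.2],[564.6,-154.3],[495.9,-146.1],tool()[0][:2]])
f=least_squares(lambda c:np.hypot(*(P-c[:2]).T)-c[2],[532,-114,50]);print(f.x,f.fun)
E
python3 plan.py -4 8 533.5 -115 50
```

```text
[ 534.60101525 -114.05138947   50.21436396] [ 0.0095251  -0.01586064  0.03384017 -0.02750463]
clock 6.5333 [ 485.  -122.   163.8] F [11.2 -2.5 -4.5] grip 0.243 rad 48.96 deg -171.81
q [-0.49  0.04  1.91  0.01  1.18 -2.49]
[-1, 0.0036, 0.0017, -0.0, 0], [-1, 0.0069, 0.0017, -0.0014, 0], [-1, 0.01, 0.0017, -0.0029, 0], [-1, 0.013, 0.0017, -0.0046, 0], [-1, 0.0159, 0.0017, -0.0066, 0], [-1, 0.0186, 0.0017, -0.0088, 0], [-1, 0.0212, 0.0018, -0.0111, 0], [-1, 0.0237, 0.0018, -0.0136, 0],
```

>>> step_arm(moves=[[-1,0.0034,0,-0.0006,0],[-1,0.0067,0,-0.0018,0],[-1,0.0098,0,-0.0032,0],[-1,0.0128,0,-0.005,0],[-1,0.0156,0,-0.007,0],[-1,0.0156,0,-0.007,0]])

```text
clock: 7.03
position: [485.5, -104.8, 163.7]
tcp_rot: [0.39, 0.597, -0.59, -0.377]
force: [3.8, -2.3, -0.5]
grip_width: 0.241
```

```bash
python3 plan.py -2 8 534.6 -114 50.2
```

```text
clock 7.0333 [ 485.5 -104.8  163.7] F [ 3.8 -2.3 -0.5] grip 0.241 rad 49.98 deg 169.41
q [-0.46  0.03  1.92  0.01  1.18 -2.46]
[-1, 0.0016, 0.0017, -0.0008, 0], [-1, 0.0029, 0.0017, -0.0019, 0], [-1, 0.0043, 0.0017, -0.003, 0], [-1, 0.0056, 0.0017, -0.0042, 0], [-1, 0.0069, 0.0017, -0.0054, 0], [-1, 0.0081, 0.0017, -0.0067, 0], [-1, 0.0093, 0.0018, -0.008, 0], [-1, 0.0104, 0.0018, -0.0093, 0],
```

>>> step_arm(moves=[[-1,0.0016,0,-0.0008,0],[-1,0.0029,0,-0.0019,0],[-1,0.0043,0,-0.003,0],[-1,0.0056,0,-0.0042,0],[-1,0.0069,0,-0.0054,0],[-1,0.0081,0,-0.0067,0]])

```text
clock: 7.53
position: [488.3, -95.3, 163.7]
tcp_rot: [0.39, 0.597, -0.591, -0.377]
force: [2.0, -5.0, 0.3]
grip_width: 0.244
```

```bash
python3 plan.py -12 8 534.6 -114 50.2
```

```text
clock 7.5333 [488.3 -95.3 163.7] F [ 2.  -5.   0.3] grip 0.244 rad 49.95 deg 158.04
q [-0.44  0.03  1.92  0.01  1.18 -2.44]
[-1, 0.0066, 0.0017, -0.0081, 0], [-1, 0.0112, 0.0019, -0.0175, 0], [-1, 0.0137, 0.002, -0.0277, 0], [-1, 0.014, 0.0022, -0.0382, 0], [-1, 0.0122, 0.0024, -0.0485, 0], [-1, 0.0082, 0.0026, -0.0583, 0], [-1, 0.0023, 0.0028, -0.0669, 0], [-1, -0.0053, 0.003, -0.0742, 0],
```

>>> step_arm(moves=[[-1,0.0066,0,-0.0085,0],[-1,0.0112,0.0002,-0.0175,0],[-1,0.0137,0.0003,-0.0277,0],[-1,0.014,0.0005,-0.0382,0],[-1,0.0122,0.0007,-0.0485,0],[-1,0.0082,0.0009,-0.0583,0],[-1,0.0023,0.0011,-0.0669,0],[-1,-0.0053,0.0013,-0.0742,0]])

```text
clock: 8.2
position: [556.8, -69.1, 163.6]
tcp_rot: [0.388, 0.596, -0.592, -0.379]
force: [-6.6, -1.9, 9.4]
grip_width: 0.238
```

```bash
python3 plan.py -7 8 534.6 -114 50.2
```

```text
clock 8.2 [556.8 -69.1 163.6] F [-6.6 -1.9  9.4] grip 0.238 rad 50.03 deg 63.72
q [-0.34  0.19  1.73  0.    1.2  -2.34]
[-1, -0.0048, 0.0016, -0.0037, 0], [-1, -0.0102, 0.0017, -0.0067, 0], [-1, -0.0159, 0.0018, -0.009, 0], [-1, -0.0218, 0.0019, -0.0105, 0], [-1, -0.0279, 0.0019, -0.0114, 0], [-1, -0.034, 0.002, -0.0115, 0], [-1, -0.0401, 0.002, -0.0108, 0], [-1, -0.0461, 0.002, -0.0094, 0],
```

To about 8°, then slowly to the stop expected near −10°.

>>> step_arm(moves=[[-1,-0.0048,0,-0.0037,0],[-1,-0.0102,0,-0.0067,0],[-1,-0.0159,0.0001,-0.009,0],[-1,-0.0218,0.0002,-0.0105,0],[-1,-0.0279,0.0002,-0.0114,0],[-1,-0.034,0.0003,-0.0115,0],[-1,-0.0401,0.0003,-0.0108,0],[-1,-0.0461,0.0003,-0.0094,0]])

```text
clock: 8.87
position: [584.0, -105.5, 163.7]
tcp_rot: [0.387, 0.597, -0.591, -0.38]
force: [-0.8, 4.6, 4.9]
grip_width: 0.244
```

```bash
python3 plan.py -2 8 534.6 -114 50.2
```

```text
clock 8.8667 [ 584.  -105.5  163.7] F [-0.8  4.6  4.9] grip 0.244 rad 50.1 deg 9.75
q [-0.39  0.27  1.64  0.01  1.22 -2.38]
[-1, -0.0017, 0.0017, 0.0004, 0], [-1, -0.0034, 0.0017, 0.0009, 0], [-1, -0.005, 0.0017, 0.0015, 0], [-1, -0.0067, 0.0017, 0.0022, 0], [-1, -0.0083, 0.0017, 0.0029, 0], [-1, -0.0098, 0.0017, 0.0036, 0], [-1, -0.0114, 0.0017, 0.0044, 0], [-1, -0.0129, 0.0017, 0.0053, 0],
```

>>> step_arm(moves=[[-1,-0.0017,0,0.0004,0],[-1,-0.0034,0,0.0009,0],[-1,-0.005,0,0.0015,0],[-1,-0.0067,0,0.0022,0],[-1,-0.0083,0,0.0029,0],[-1,-0.0098,0,0.0036,0],[-1,-0.0114,0,0.0044,0],[-1,-0.0129,0,0.0053,0]])

```text
clock: 9.53
position: [584.5, -119.5, 163.7]
tcp_rot: [0.387, 0.597, -0.591, -0.38]
force: [1.5, 3.9, 4.8]
grip_width: 0.246
```

```bash
python3 plan.py -1.5 8 534.6 -114 50.2
```

```text
clock 9.5333 [ 584.5 -119.5  163.7] F [1.5 3.9 4.8] grip 0.246 rad 50.19 deg -6.31
q [-0.41  0.28  1.63  0.01  1.22 -2.41]
[-1, -0.0011, 0.0017, 0.0007, 0], [-1, -0.0022, 0.0017, 0.0014, 0], [-1, -0.0033, 0.0017, 0.0022, 0], [-1, -0.0044, 0.0017, 0.0029, 0], [-1, -0.0054, 0.0017, 0.0037, 0], [-1, -0.0064, 0.0017, 0.0046, 0], [-1, -0.0074, 0.0016, 0.0054, 0], [-1, -0.0084, 0.0016, 0.0063, 0],
```

>>> step_arm(moves=[[-1,-0.0011,0,0.0007,0],[-1,-0.0022,0,0.0014,0],[-1,-0.0033,0,0.0022,0],[-1,-0.0044,0,0.0029,0],[-1,-0.0054,0,0.0037,0],[-1,-0.0064,0,0.0046,0]])

```text
clock: 10.03
position: [584.0, -122.3, 163.6]
tcp_rot: [0.386, 0.601, -0.587, -0.381]
force: [6.3, 24.4, 7.0]
grip_width: 0.245
```

```bash
python3 plan.py -1.5 8 534.6 -114 50.2
```

```text
clock 10.0333 [ 584.  -122.3  163.6] F [ 6.3 24.4  7. ] grip 0.245 rad 50.07 deg -9.53
q [-0.42  0.28  1.63  0.02  1.22 -2.42]
[-1, -0.0012, 0.0016, 0.0007, 0], [-1, -0.0022, 0.0016, 0.0014, 0], [-1, -0.0033, 0.0016, 0.0022, 0], [-1, -0.0043, 0.0016, 0.0031, 0], [-1, -0.0053, 0.0015, 0.0039, 0], [-1, -0.0063, 0.0015, 0.0048, 0], [-1, -0.0072, 0.0015, 0.0057, 0], [-1, -0.0081, 0.0015, 0.0067, 0],
```

Hit the stop near −9.5°: the force rose to 25 N and motion ended there. Relaxing the push to read the zero.

>>> step_arm(moves=[[-1,0,0,0,0],[-1,0,0,0,0],[-1,0,0,0,0],[-1,0,0,0,0]])

```text
clock: 10.37
position: [584.2, -121.9, 163.7]
tcp_rot: [0.386, 0.601, -0.587, -0.381]
force: [1.6, 7.4, 4.7]
grip_width: 0.248
```

```bash
python3 - <<'E'
from h import *
st=[]
for i in range(4):
    env.snapshot("top");st.append(np.r_[env.state()["position"],env.state()["force"]])
print(np.array(st).round(2))
E
python3 plan.py 11 8 534.6 -114 50.2
```

```text
[[ 584.18 -121.83  163.69    2.69    6.86    5.16]
 [ 584.17 -121.85  163.68    3.25    6.74    5.19]
 [ 584.19 -121.85  163.7     2.25    6.16    4.18]
 [ 584.18 -121.85  163.66    1.8     7.33    4.79]]
clock 10.5667 [ 584.2 -121.9  163.7] F [1.8 7.3 4.8] grip 0.238 rad 50.2 deg -9.0
q [-0.42  0.28  1.63  0.02  1.22 -2.42]
[-1, 0.0085, 0.0018, -0.0045, 0], [-1, 0.0177, 0.0019, -0.0072, 0], [-1, 0.0273, 0.002, -0.0082, 0], [-1, 0.0369, 0.002, -0.0073, 0], [-1, 0.0461, 0.002, -0.0047, 0], [-1, 0.0547, 0.002, -0.0003, 0], [-1, 0.0622, 0.0019, 0.0057, 0], [-1, 0.0685, 0.0018, 0.013, 0],
```

```bash
sed -i 's/,162\])/,163.7])/' plan.py; python3 plan.py 15 8 534.6 -114 50.2
```

```text
clock 10.5667 [ 584.2 -121.9  163.7] F [1.8 7.3 4.8] grip 0.238 rad 50.2 deg -9.0
q [-0.42  0.28  1.63  0.02  1.22 -2.42]
[-1, 0.0118, 0.0001, -0.0057, 0], [-1, 0.0247, 0.0003, -0.0082, 0], [-1, 0.0377, 0.0003, -0.0072, 0], [-1, 0.0501, 0.0003, -0.0029, 0], [-1, 0.061, 0.0002, 0.0045, 0], [-1, 0.0695, 0.0001, 0.0144, 0], [-1, 0.0752, -0.0001, 0.0262, 0], [-1, 0.0777, -0.0004, 0.039, 0],
```

>>> step_arm(moves=[[-1,0.0118,0.0001,-0.0057,0],[-1,0.0247,0.0003,-0.0082,0],[-1,0.0377,0.0003,-0.0072,0],[-1,0.0501,0.0003,-0.0029,0],[-1,0.061,0.0002,0.0045,0],[-1,0.0695,0.0001,0.0144,0],[-1,0.0752,-0.0001,0.0262,0],[-1,0.0777,-0.0004,0.039,0]])

```text
clock: 11.23
position: [517.2, -67.5, 163.7]
tcp_rot: [0.387, 0.601, -0.587, -0.38]
force: [8.1, -2.5, -0.8]
grip_width: 0.239
```

```bash
python3 plan.py 15 8 534.6 -114 50.2
```

```text
clock 11.2333 [517.2 -67.5 163.7] F [ 8.1 -2.5 -0.8] grip 0.239 rad 49.64 deg 110.57
q [-0.37  0.09  1.85  0.02  1.19 -2.37]
[-1, -0.0003, -0.0003, 0.013, 0], [-1, -0.0045, -0.0005, 0.0254, 0], [-1, -0.0118, -0.0008, 0.0363, 0], [-1, -0.0216, -0.001, 0.045, 0], [-1, -0.0334, -0.0012, 0.0508, 0], [-1, -0.0462, -0.0013, 0.0533, 0], [-1, -0.0593, -0.0013, 0.0525, 0], [-1, -0.0717, -0.0012, 0.0483, 0],
```

>>> step_arm(moves=[[-1,-0.0003,-0.0003,0.013,0],[-1,-0.0045,-0.0005,0.0254,0],[-1,-0.0118,-0.0008,0.0363,0],[-1,-0.0216,-0.001,0.045,0],[-1,-0.0334,-0.0012,0.0508,0],[-1,-0.0462,-0.0013,0.0533,0],[-1,-0.0593,-0.0013,0.0525,0],[-1,-0.0717,-0.0012,0.0483,0]])

```text
clock: 11.9
position: [502.0, -152.6, 163.6]
tcp_rot: [0.386, 0.601, -0.587, -0.381]
force: [1.2, 9.5, 8.6]
grip_width: 0.247
```

```bash
python3 plan.py 15 8 534.6 -114 50.2
```

```text
clock 11.9 [ 502.  -152.6  163.6] F [1.2 9.5 8.6] grip 0.247 rad 50.49 deg -130.22
q [-0.54  0.1   1.84  0.02  1.19 -2.54]
[-1, -0.0109, -0.0, -0.0074, 0], [-1, -0.0196, 0.0001, -0.0171, 0], [-1, -0.0256, 0.0004, -0.0288, 0], [-1, -0.0283, 0.0006, -0.0416, 0], [-1, -0.0276, 0.0009, -0.0547, 0], [-1, -0.0236, 0.0012, -0.0672, 0], [-1, -0.0165, 0.0015, -0.0782, 0], [-1, -0.0067, 0.0017, -0.0869, 0],
```

>>> step_arm(moves=[[-1,-0.0109,0,-0.0074,0],[-1,-0.0196,0.0001,-0.0171,0],[-1,-0.0256,0.0004,-0.0288,0],[-1,-0.0283,0.0006,-0.0416,0],[-1,-0.0276,0.0009,-0.0547,0],[-1,-0.0236,0.0012,-0.0672,0],[-1,-0.0165,0.0015,-0.0782,0],[-1,-0.0067,0.0017,-0.0869,0]])

```text
clock: 12.57
position: [583.6, -125.3, 163.7]
tcp_rot: [0.387, 0.599, -0.588, -0.381]
force: [-4.6, -5.0, 4.9]
grip_width: 0.245
```

```bash
python3 plan.py 15 8 534.6 -114 50.2
```

```text
clock 12.5667 [ 583.6 -125.3  163.7] F [-4.6 -5.   4.9] grip 0.245 rad 50.34 deg -13.0
q [-0.42  0.28  1.63  0.01  1.22 -2.42]
[-1, 0.0115, 0.0001, -0.0064, 0], [-1, 0.0241, 0.0002, -0.0097, 0], [-1, 0.0372, 0.0002, -0.0097, 0], [-1, 0.0499, 0.0001, -0.0062, 0], [-1, 0.0612, 0.0, 0.0004, 0], [-1, 0.0704, -0.0001, 0.0097, 0], [-1, 0.0769, -0.0003, 0.021, 0], [-1, 0.0803, -0.0005, 0.0337, 0],
```

One turn almost done (−13°, zero at −8.8°). Second turn.

>>> step_arm(moves=[[-1,0.0115,0.0001,-0.0064,0],[-1,0.0241,0.0002,-0.0097,0],[-1,0.0372,0.0002,-0.0097,0],[-1,0.0499,0.0001,-0.0062,0],[-1,0.0612,0,0.0004,0],[-1,0.0704,-0.0001,0.0097,0],[-1,0.0769,-0.0003,0.021,0],[-1,0.0803,-0.0005,0.0337,0]])

```text
clock: 13.23
position: [520.5, -66.3, 163.7]
tcp_rot: [0.388, 0.599, -0.588, -0.379]
force: [6.7, -3.3, -0.3]
grip_width: 0.243
```

```bash
python3 plan.py 15 8 534.6 -114 50.2
```

```text
clock 13.2333 [520.5 -66.3 163.7] F [ 6.7 -3.3 -0.3] grip 0.243 rad 49.7 deg 106.45
q [-0.36  0.1   1.84  0.01  1.19 -2.36]
[-1, 0.0006, -0.0002, 0.013, 0], [-1, -0.0028, -0.0005, 0.0257, 0], [-1, -0.0092, -0.0007, 0.0371, 0], [-1, -0.0185, -0.0008, 0.0464, 0], [-1, -0.0298, -0.0009, 0.053, 0], [-1, -0.0424, -0.001, 0.0565, 0], [-1, -0.0555, -0.001, 0.0566, 0], [-1, -0.0682, -0.0009, 0.0532, 0],
```

>>> step_arm(moves=[[-1,0.0006,-0.0002,0.013,0],[-1,-0.0028,-0.0005,0.0257,0],[-1,-0.0092,-0.0007,0.0371,0],[-1,-0.0185,-0.0008,0.0464,0],[-1,-0.0298,-0.0009,0.053,0],[-1,-0.0424,-0.001,0.0565,0],[-1,-0.0555,-0.001,0.0566,0],[-1,-0.0682,-0.0009,0.0532,0]])

```text
clock: 13.9
position: [499.3, -150.0, 163.6]
tcp_rot: [0.388, 0.6, -0.588, -0.38]
force: [1.6, 9.1, 7.7]
grip_width: 0.239
```

```bash
python3 plan.py 13 8 534.6 -114 50.2
```

```text
clock 13.9 [ 499.3 -150.   163.6] F [1.6 9.1 7.7] grip 0.239 rad 50.41 deg -134.37
q [-0.53  0.09  1.85  0.02  1.19 -2.53]
[-1, -0.01, -0.0, -0.0055, 0], [-1, -0.0186, 0.0001, -0.013, 0], [-1, -0.0253, 0.0003, -0.0221, 0], [-1, -0.0297, 0.0005, -0.0326, 0], [-1, -0.0317, 0.0007, -0.0438, 0], [-1, -0.0311, 0.0009, -0.0551, 0], [-1, -0.028, 0.0011, -0.0661, 0], [-1, -0.0225, 0.0013, -0.076, 0],
```

>>> step_arm(moves=[[-1,-0.01,0,-0.0055,0],[-1,-0.0186,0.0001,-0.013,0],[-1,-0.0253,0.0003,-0.0221,0],[-1,-0.0297,0.0005,-0.0326,0],[-1,-0.0317,0.0007,-0.0438,0],[-1,-0.0311,0.0009,-0.0551,0],[-1,-0.028,0.0011,-0.0661,0],[-1,-0.0225,0.0013,-0.076,0]])

```text
clock: 14.57
position: [577.0, -141.3, 163.7]
tcp_rot: [0.387, 0.598, -0.59, -0.381]
force: [-5.6, -3.0, 6.4]
grip_width: 0.243
```

```bash
python3 plan.py 4 5 534.6 -114 50.2; python3 - <<'E'
from h import *
p,R=tool();print("\nend",R.T@(np.array([584.2,-121.7,163.7])-p))
E
```

```text
clock 14.5667 [ 577.  -141.3  163.7] F [-5.6 -3.   6.4] grip 0.243 rad 50.43 deg -32.76
q [-0.45  0.28  1.64  0.01  1.22 -2.44]
[-1, 0.0022, -0.0, -0.0027, 0], [-1, 0.0044, 0.0, -0.0055, 0], [-1, 0.0068, 0.0001, -0.008, 0], [-1, 0.0094, 0.0001, -0.0104, 0], [-1, 0.0121, 0.0001, -0.0126, 0], 
end [ 14.92185977   0.1388824  -14.58478207]
```

>>> step_arm(moves=[[-1,0.0022,0,-0.0027,0],[-1,0.0044,0,-0.0055,0],[-1,0.0068,0.0001,-0.008,0],[-1,0.0094,0.0001,-0.0104,0],[-1,0.0121,0.0001,-0.0126,0],[-1,0.0149,0.0001,-0.0146,0],[-1,0.0149,0.0001,-0.0146,0]])

```text
clock: 15.15
position: [584.3, -121.3, 163.7]
tcp_rot: [0.387, 0.598, -0.59, -0.381]
force: [-1.8, -2.0, 3.8]
grip_width: 0.241
```

```bash
python3 plan.py 1 3 534.6 -114 50.2; python3 - <<'E'
from h import *
p,R=tool();print("\nend",R.T@(np.array([584.2,-121.7,163.7])-p))
E
```

```text
clock 15.15 [ 584.3 -121.3  163.7] F [-1.8 -2.   3.8] grip 0.241 rad 50.23 deg -8.33
q [-0.41  0.28  1.63  0.01  1.22 -2.41]
[-1, 0.0008, 0.0, -0.0004, 0], [-1, 0.0015, 0.0, -0.0009, 0], [-1, 0.0023, 0.0, -0.0013, 0], 
end [-0.34862746 -0.00464831  0.26409388]
```

>>> step_arm(moves=[[-1,0,0,0,0],[-1,0,0,0,0],[-1,0,0,0,0],[-1,0,0,0,0]])

```text
clock: 15.48
position: [584.3, -121.2, 163.7]
tcp_rot: [0.387, 0.598, -0.59, -0.381]
force: [-0.3, -2.0, 3.9]
grip_width: 0.242
```

```bash
python3 plan.py 1 1 534.6 -114 50.2; python3 - <<'E'
from h import *
s=env.snapshot("side");cv2.imwrite("pics/d.png",cv2.resize(s["frame"][150:,180:460,::-1],(672,600)))
for n in["soup_bowl","spice_tin","wheel_hub"]:
    for d in env.spot_point(n,s)[:1]:print(n,w(s,d["xyz"]).round(1))
print(np.abs(env.state()["joint_vel"]).max())
E
```

```text
clock 15.4833 [ 584.3 -121.2  163.7] F [-0.3 -2.   3.9] grip 0.242 rad 50.24 deg -8.21
q [-0.41  0.28  1.63  0.01  1.22 -2.41]
[-1, 0.0008, -0.0, -0.0004, 0], soup_bowl [589.7 146.9   0. ]
spice_tin [697.3 -92.8   2. ]
wheel_hub [ 535.  -113.4  119. ]
0.001869524963915311
```

View pics/d.png

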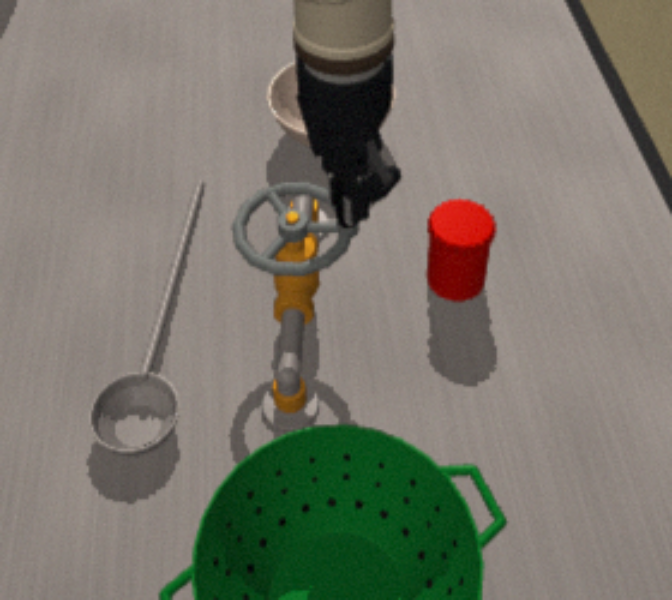

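The gripper still holds the handle at crop (345,215). The wheel is at its closed bearing, and the bowl, tin, ladle and colander are all standing in place.

```bash
python3 -c "
from bench import env; print(env.hand_in())"
```

```text
the job is handed in; nothing more can be done
None
```

I closed the valve clockwise against its stop, backed it off two full turns counter-clockwise, and handed the job in at about 15.5 s with the handle still gripped.

- **Closing:** I gripped the handle from above with 50 N. It turned clockwise about 1.1 turns. At a handle bearing of about −9° the force rose to about 25 N and the wheel stopped moving. The bearing agrees with the pipe direction measured in the top picture, about −10°.
- **Backing off:** I took the zero as −8.8°, estimated from the readings after easing off the push. The final bearing is −8.2°, so the wheel is within about 0.6° of exactly two turns, based on the arm's own position readings.
- **Last checks:** The arm was at rest with the grip closed on the handle and only about 2 N of sideways force. In the last picture the bowl, tin, ladle and colander stand where they were. The bowl and tin positions found by the networks match the first ones to within their accuracy.
- **Disagreement:** The hub position first found in the pictures was about 2 mm off the circle the handle actually followed, so I used the fitted circle instead. No check failed.

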